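# Pick out the loaf tins that rock

### The job

Some of the four mini loaf tins on the baking sheet have a bent foot and would bake crooked loaves. Find out which by pressing down on the rim of each tin where it stands, then lift every tin that rocks over to the magazine and set it down there (not dropped), upright and well on it; leave the steady tins standing on the sheet, and do not push the keys or the teaspoon about.

Things in the scene. Friction and masses are not known exactly. Their poses are not given: they have to be found in the camera images.
- place_1 (a point): Point on the baking sheet where one of the four mini loaf tins starts: the tin's centre lies within 5 mm of it, its long sides run within 4 degrees of the sheet's x (the point's axes are the sheet's). The point stays on the sheet. Which kind of tin stands here is drawn anew each time.
- place_2 (a point): Point on the baking sheet where one of the four mini loaf tins starts: the tin's centre lies within 5 mm of it, its long sides run within 4 degrees of the sheet's x (the point's axes are the sheet's). The point stays on the sheet. All tins look alike: bright metal, open, 103 x 61 mm over the rolled rim (4 mm round, its top 26 mm above the tin's underside), about 100 g.
- place_3 (a point): Point on the baking sheet where one of the four mini loaf tins starts: the tin's centre lies within 5 mm of it, its long sides run within 4 degrees of the sheet's x (the point's axes are the sheet's). The point stays on the sheet. A true tin stands firm wherever the rim is pressed. A bent one rests level too, but its foot is bent up 4 mm at one end (+x or -x); it falls back when let go.
- place_4 (a point): As place_1 to 3. A bent tin tips by about 0.1 rad over a line across its middle, 6 mm from its centre, when the rim at its bent end is pressed (under 1 N starts it): the rim sinks about 4 mm at that end, not at all at the other end or when its sides are pressed at the middle. Pressed with 5 to 20 N, a firm rim yields under 1 mm. The foot is a rounded edge under the walls.
- baking_sheet: Dark flat baking sheet, fixed, 256 mm (x) by 250 mm (y), 4 mm thick: the tins stand on its upper face, 4 mm above its origin. One edge, at its +x side, is turned up to 20 mm above the origin, leaning outwards. Origin: centre of its underside, on the worktop. The four places are at x, y = +-61.5 mm.
- magazine: Closed magazine with a landscape on its cover, lying flat and fixed, 285 mm (x) by 210 mm (y), its solid top 5 mm above its origin. Origin: centre of its underside. The keys lie on its +x part; the -x half is free, room for two tins side by side, lengthwise along x.
- keys: Bunch of keys lying on the +x part of the magazine, 72 mm (its x) by 116 mm (its y), 8 mm thick; loose bystander. Origin: centre of its underside.
- teaspoon: Teaspoon with a red handle, 130 x 26 x 12 mm, lying on the worktop beside the sink; loose bystander. Origin: centre of its underside; length along its x.

How it is judged:
On the way:
1. a tin that rocks has been pressed at its rim, standing on the baking sheet, so that it tipped by more than 0.05 rad (((angle between bent_tin_1's own z axis and vertical above 0.05 rad and contact force between the fingers and bent_tin_1 above 0.3 N and x of bent_tin_1 in the frame of baking_sheet between -0.12 and 0.12 m and y of bent_tin_1 in the frame of baking_sheet between -0.12 and 0.12 m and z of bent_tin_1 in the frame of baking_sheet between -0.002 and 0.012 m) or (angle between bent_tin_2's own z axis and vertical above 0.05 rad and contact force between the fingers and bent_tin_2 above 0.3 N and x of bent_tin_2 in the frame of baking_sheet between -0.12 and 0.12 m and y of bent_tin_2 in the frame of baking_sheet between -0.12 and 0.12 m and z of bent_tin_2 in the frame of baking_sheet between -0.002 and 0.012 m))), for 0.04 s.
At the end, for the whole second after the job is handed in: every tin that rocks stands upright (within 0.2 rad) on the magazine, its centre at least 30 mm in from the magazine's edges; every steady tin still stands level (within 0.06 rad) on the baking sheet, its centre at least 10 mm in from the sheet's edges; all tins at rest and let go (x of true_tin_1 in the frame of baking_sheet between -0.115 and 0.115 m and y of true_tin_1 in the frame of baking_sheet between -0.115 and 0.115 m and z of true_tin_1 in the frame of baking_sheet between -0.002 and 0.009 m and angle between each of true_tin_1, true_tin_2's own z axis and vertical below 0.06 rad and x of true_tin_2 in the frame of baking_sheet between -0.115 and 0.115 m and y of true_tin_2 in the frame of baking_sheet between -0.115 and 0.115 m and z of true_tin_2 in the frame of baking_sheet between -0.002 and 0.009 m and x of bent_tin_1 in the frame of magazine between -0.11 and 0.11 m and y of bent_tin_1 in the frame of magazine between -0.075 and 0.075 m and z of bent_tin_1 in the frame of magazine between -0.002 and 0.013 m and angle between each of bent_tin_1, bent_tin_2's own z axis and vertical below 0.2 rad and x of bent_tin_2 in the frame of magazine between -0.11 and 0.11 m and y of bent_tin_2 in the frame of magazine between -0.075 and 0.075 m and z of bent_tin_2 in the frame of magazine between -0.002 and 0.013 m and linear speed of each of true_tin_1, bent_tin_1, bent_tin_2, true_tin_2 below 0.02 m/s); the robot touches nothing.
It fails at once if the keys or the teaspoon pushed more than 30 mm (distance of any of keys, teaspoon from where it was at the start of the episode above 0.03 m).
It fails at once if a tin dropped: it falls free of the fingers at more than 0.6 m/s ((linear speed of true_tin_1 above 0.6 m/s and contact force between the fingers and true_tin_1 below 0.05 N) or (linear speed of bent_tin_1 above 0.6 m/s and contact force between the fingers and bent_tin_1 below 0.05 N) or (linear speed of bent_tin_2 above 0.6 m/s and contact force between the fingers and bent_tin_2 below 0.05 N) or (linear speed of true_tin_2 above 0.6 m/s and contact force between the fingers and true_tin_2 below 0.05 N)).
It fails at once if a tin tipped over (more than 0.8 rad) (angle between any of true_tin_1, bent_tin_1, bent_tin_2, true_tin_2's own z axis and vertical above 0.8 rad).
It also fails if it takes over 69 s, if anything falls off the work surface, if the arm or the gripper's body presses on something with over 40 N, if the wrist force passes 120 N, or if a joint passes its speed limit or range.

### The arm

A 6-joint arm with a two-finger parallel gripper is mounted at the origin on a cart in front of the work surface, level with it; the furniture and walls round the work are solid. World frame = base frame: x ahead of the robot, y to its left, z up, the work surface at z = 0. Lengths are in m, angles in rad, forces in N, time in s.
With the tool pointing down it reaches from about 0.35 to 0.775 m from the base axis. Payload 7.3 kg.
Tool frame: the origin (TCP) lies at the very end of the fingers, on their centre line; the grasp point (between the pads) lies 19 mm behind it; z points along the fingers, y is the line along which they close (so a half turn about z gives the same grasp; the last joint's range is limited). The gripper opens to 92 mm and grips with 3 to 60 N. Pads are 19 mm wide; open, the fingers measure 130 mm over their backs; the gripper's body (75 mm by 190 mm) begins 47 mm behind the grasp point.
Start: joints at [1.005, 0.342, 1.524, -0, 1.275, -0.146], TCP at [0.214, 0.479, 0.227] pointing down, gripper open.
Joint ranges: [-2.53, 2.53], [-0.77, 2.02], [0.04, 2.7], [-1, 4.14], [0.28, 2.66], [-3.11, 3.11]. Speed limits (rad/s): [2.57, 2.57, 3.14, 3.14, 3.14, 3.14].

### API

Orientations are given as [roll, pitch, yaw] about the fixed x, y, z axes, in that order (R = Rz(yaw) Ry(pitch) Rx(roll)).
In Python, from cell import robot, read_camera, get_calibration gives the robot as it stands. The module is installed in compiled form; this text tells all that it offers.
- The arm moves only by the tool send_rows, never from a script. Its argument "plan" is a list of rows, each a list of 2 entries, a list of its own where there are three numbers: the shift along the tool's x, y, z as a fraction of full scale, then the turn, a rotation vector about the tool's x, y, z as a fraction of full scale. A call has exactly 10 rows; each row shifts and turns the commanded pose from where the row before left it, along the tool's axes as they then stand; what a row does not reach is not made up. Full scale, the value 1, is 0.025 m for a shift and 90 degrees for a turn. A row lasts 1/8 s, in which the tool goes at most 62.5 mm and 10.7 degrees, less where a joint would pass 70% of its speed; a pose out of reach is approached as far as the arm can. A call with a number of a shift or a turn outside -1 to 1 is refused whole. A call with a gripper value outside its range is refused whole. "gripper" is the opening, from -1 (shut) to 1 (fully open), so that 0 is half open, set as the call begins (left out, the last holds). The fingers move at their own pace and stop on an object; "force" is the grip in N (left out, the last holds). Time passes only in rows, so rows that do not move let the fingers close, or fill a call up. It gives the time, the measured TCP pose, the force, the opening and the grip force at its end, in the units of the state.
- robot.observe(): the state, without advancing time (a new reading comes with each control period).
- read_camera(name): name is "side" or "top" or "wrist"; returns (picture, depth): 420x560x3 uint8, blue, green, red; 420x560 float32, m along the optical axis (not along the pixel's ray), 0 where there is no reading.
- get_calibration(name): a dict with "intrinsics" (3x3 intrinsics, pixels), "rvec" (rotation vector, rad) and "tvec" (3), from world to camera coordinates, as OpenCV has them. Camera axes: x right, y down, z forward; pixel columns grow to the right and rows downward; lengths in m; the calibration is good to about 2 mm. The wrist camera is an equidistant fisheye: a pixel r from the principal point sees the ray r / f radians off the axis. A picture is of the moment at which its call begins: read the wrist's pose just before it. get_calibration takes no time and is no camera call; for the wrist camera it gives the pose at the moment of the call.
- robot.hand_in(): hands the job in; it is judged then, once.
The state is a dict: "time": time; "qpos": joint angles; "qvel": joint speeds; "joint_efforts": joint torques, N m; "tool_pos": TCP position; "tool_rot": TCP orientation; "contact_force": force on the tool from outside, world axes, zero at the start; "torque": the same for the moment, N m; "opening": finger opening in m; "grip_force": force on a finger pad.
Only numpy, scipy, OpenCV 4.12 (cv2) and the standard library are available. Lean on these libraries where they do the work, as an engineer would, in place of code of your own. Each camera call takes 0.05 s, during which the arm holds its last target. There are 200 camera calls.

## Working session

There is one attempt and no reset: what is moved stays moved. The work goes in short steps, Python scripts to look and compute and a tool call to move; the robot and the scene stay as the last step left them, time stands still between calls to the robot, and variables do not carry over. Pictures are saved under pics/ and viewed, at most 10 in all, crops included, and the job is handed in when it is done.

Besides the shell and the picture viewer there is one more tool, called after "Request:" by a JSON object that holds its "api" and its "payload". send_rows: Moves the arm, as the interface text tells. Shift numbers are shares of 0.025 m and turn numbers shares of 90 degrees, none past 1 either way. Its arguments: {"type":"object","properties":{"plan":{"type":"array"},"gripper":{"type":"number"},"force":{"type":"number"}},"required":["plan"]}

```bash
mkdir -p pics; cat > h.py <<'E'
import numpy as np, cv2
from cell import robot, read_camera, get_calibration
def cal(n):
    c=get_calibration(n); R=cv2.Rodrigues(np.array(c["rvec"],float))[0]; return np.array(c["intrinsics"]),R,np.array(c["tvec"],float).ravel()
def toworld(n,d,K,R,t):
    v,u=np.mgrid[0:d.shape[0],0:d.shape[1]]
    P=np.stack([(u-K[0,2])/K[0,0]*d,(v-K[1,2])/K[1,1]*d,d],-1)
    return (P-t)@R
E
python3 - <<'E'
from h import *
s=robot.observe(); print({k:np.round(v,3) for k,v in s.items()})
b,d=read_camera("top"); cv2.imwrite("pics/top.png",b); c=cal("top"); np.savez("top.npz",b=b,d=d,K=c[0],R=c[1],t=c[2]); print(c)
b,d=read_camera("side"); cv2.imwrite("pics/side.png",b); print((d>0).mean())
E
```

```text
{'time': np.float64(0.0), 'qpos': array([ 1.005,  0.343,  1.525,  0.   ,  1.275, -0.146]), 'qvel': array([-0.   ,  0.   , -0.002,  0.   ,  0.   , -0.001]), 'joint_efforts': array([-1.0000e-03, -4.3126e+01, -2.4422e+01,  7.2000e-02,  5.6000e-02,
       -0.0000e+00]), 'tool_pos': array([0.214, 0.479, 0.226]), 'tool_rot': array([-3.14 , -0.   ,  2.722]), 'contact_force': array([-0.121, -0.538, -0.39 ]), 'torque': array([-0.023, -0.016,  0.009]), 'grip_force': np.float64(0.0), 'opening': np.float64(0.092)}
(array([[454.13780382,   0.        , 277.44300293],
       [  0.        , 454.13780382, 208.81037185],
       [  0.        ,   0.        ,   1.        ]]), array([[ 0.02323551, -0.99971565,  0.00535917],
       [-0.99287315, -0.02370257, -0.1167951 ],
       [ 0.11688891, -0.00260719, -0.99314157]]), array([-0.16339901,  0.57276016,  1.03364256]))
0.9849617346938776
```

View pics/top.png

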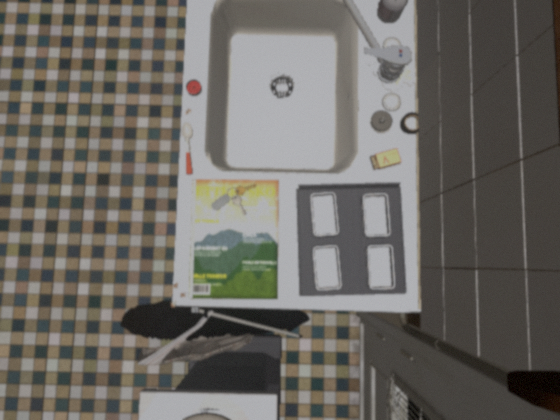

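View pics/side.png

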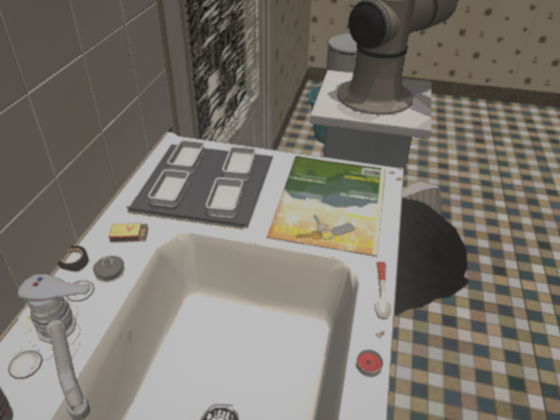

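The top view shows the magazine at about (236,240) with the keys at its far end, near (235,198). The sheet is at (351,240), with tins at about (324,213), (376,214), (327,268) and (381,266). Next I'll measure them from depth.

```bash
python3 - <<'E'
from h import *
z=np.load("top.npz"); b,d=z['b'],z['d']; W=toworld("top",d,z['K'],z['R'],z['t'])
roi=np.zeros(d.shape,bool); roi[175:305,285:415]=1
hsv=cv2.cvtColor(b,cv2.COLOR_BGR2HSV)
print("bench z",np.median(W[300:308,200:280,2]),"sheet",np.median(W[190:290,345:358,2]),"mag",np.median(W[220:290,200:270,2]))
bright=((hsv[...,2]>120)&roi).astype(np.uint8)
K,R,t=z['K'],z['R'],z['t']
def ray(u,v,h):
    dd=R.T@np.array([(u-K[0,2])/K[0,0],(v-K[1,2])/K[1,1],1]); C=-R.T@t
    return C+dd*(h-C[2])/dd[2]
n,l,st,ce=cv2.connectedComponentsWithStats(bright)
for i in range(1,n):
    if 500<st[i,4]<3000:
        cs=cv2.findContours((l==i).astype(np.uint8),0,2)[0][0][:,0]
        P=np.array([ray(u,v,.028)[:2] for u,v in cs],np.float32)
        print("tin",st[i],cv2.minAreaRect(P))
dark=((hsv[...,2]<90)&roi).astype(np.uint8)
n,l,st,ce=cv2.connectedComponentsWithStats(dark); i=1+st[1:,4].argmax()
cs=cv2.findContours((l==i).astype(np.uint8),0,2)[0][0][:,0]
print("sheet",st[i],cv2.minAreaRect(np.array([ray(u,v,.004)[:2] for u,v in cs],np.float32)))
m=(hsv[...,1]>60).astype(np.uint8); m2=np.zeros_like(m); m2[174:305,188:283]=m[174:305,188:283]
n,l,st,ce=cv2.connectedComponentsWithStats(m2); i=1+st[1:,4].argmax()
cs=cv2.findContours((l==i).astype(np.uint8),0,2)[0][0][:,0]
print("mag",st[i],cv2.minAreaRect(np.array([ray(u,v,.005)[:2] for u,v in cs],np.float32)))
E
```

```text
bench z 0.001414858973124286 sheet 0.0038650160805807706 mag 0.006055481946879117
tin [ 310  192   29   45 1113] ((0.568334698677063, -0.26014983654022217), (0.10405382513999939, 0.0614783801138401), 6.142714500427246)
tin [ 363  193   28   44 1030] ((0.5693696737289429, -0.38366544246673584), (0.10346689075231552, 0.06114870682358742), 3.4194252490997314)
tin [ 313  245   29   46 1158] ((0.44264355301856995, -0.26764339208602905), (0.10393983870744705, 0.06100567430257797), 5.908517360687256)
tin [ 367  244   28   46 1077] ((0.4474053978919983, -0.39395061135292053), (0.1040540486574173, 0.06101970374584198), 3.2114076614379883)
sheet [ 298  184  107  110 4470] ((0.5145738124847412, -0.3270116448402405), (0.2600198984146118, 0.24906517565250397), 2.0344595909118652)
mag [ 193  242   84   56 2730] ((0.43264859914779663, -0.05145847052335739), (0.12964969873428345, 0.19689126312732697), 1.3526945114135742)
```

```bash
cat >> h.py <<'E'
A=np.radians(4.5)
TX=np.array([-np.cos(A),-np.sin(A)]); TY=np.array([-np.sin(A),np.cos(A)])
def go(p,q):
    e=np.array(q[:2])-np.array(p[:2]); return np.round(np.array([e@TX,e@TY,p[2]-q[2]])/.025,2)
def st():
    s=robot.observe(); return s
tins=dict(FL=(.5683,-.2601,6.1),FR=(.5694,-.3837,3.4),NL=(.4426,-.2676,5.9),NR=(.4474,-.394,3.2))
def end(k,s):
    x,y,a=tins[k]; a=np.radians(a); return np.array([x+s*.0495*np.cos(a),y+s*.0495*np.sin(a)])
E
python3 - <<'E'
from h import *
z=np.load("top.npz"); K,R,t=z['K'],z['R'],z['t']
def ray(u,v,h):
    dd=R.T@np.array([(u-K[0,2])/K[0,0],(v-K[1,2])/K[1,1],1]); C=-R.T@t
    return C+dd*(h-C[2])/dd[2]
b=z['b'].astype(int); d=z['d']
# magazine edges: colour diff from white counter along lines
for v in (230,260,290):
    r=b[v,180:300]; sat=r.max(1)-r.min(1); i=np.where(sat>25)[0]+180; print(v,i.min(),i.max(),ray(i.min(),v,.005)[:2],ray(i.max()+1,v,.005)[:2])
for u in (205,235,265):
    r=b[165:315,u]; sat=r.max(1)-r.min(1); i=np.where(sat>25)[0]+165; print(u,i.min(),i.max(),ray(u,i.min(),.005)[:2],ray(u,i.max()+1,.005)[:2])
p=robot.observe()['tool_pos']
print(go(p,(*end('NL',1),.07)))
seq=[('NL',1),('NL',-1),('NR',-1),('NR',1),('FR',-1),('FR',1),('FL',1),('FL',-1)]
q=None
for k in seq:
    e=end(*k); print(k,e.round(4), None if q is None else go((*q,0),(*e,0))); q=e
E
```

```text
Traceback (most recent call last):
ValueError: zero-size array to reduction operation minimum which has no identity
```

```bash
python3 - <<'E'
from h import *
z=np.load("top.npz"); K,R,t=z['K'],z['R'],z['t']
def ray(u,v,h):
    dd=R.T@np.array([(u-K[0,2])/K[0,0],(v-K[1,2])/K[1,1],1]); C=-R.T@t
    return C+dd*(h-C[2])/dd[2]
b=z['b'].astype(int)
print(b[288:303:1,235].tolist(), b[260,186:198].tolist(), b[260,272:286].tolist())
for u,v in ((192.5,298.5),(278.5,298.5),(278.5,180),(194,180)): print(ray(u,v,.005)[:2].round(3))
p=robot.observe()['tool_pos']
print(go(p,(*end('NL',1),.07)))
seq=[('NL',1),('NL',-1),('NR',-1),('NR',1),('FR',-1),('FR',1),('FL',1),('FL',-1)]
q=None
for k in seq:
    e=end(*k); print(k,e.round(4), None if q is None else go((*q,0),(*e,0))); q=e
E
```

```text
[[52, 107, 85], [52, 105, 84], [54, 107, 86], [53, 109, 86], [54, 110, 88], [52, 108, 89], [50, 106, 86], [51, 102, 82], [47, 94, 77], [61, 96, 84], [104, 121, 115], [145, 149, 147], [169, 169, 167], [176, 173, 172], [175, 171, 170]] [[177, 174, 175], [177, 175, 172], [177, 173, 172], [173, 174, 174], [167, 171, 171], [170, 175, 174], [163, 168, 167], [139, 146, 142], [98, 113, 101], [65, 92, 72], [60, 89, 66], [65, 93, 70]] [[83, 112, 90], [75, 105, 83], [78, 103, 82], [73, 96, 79], [79, 95, 85], [115, 121, 112], [159, 158, 156], [176, 173, 173], [178, 176, 175], [178, 175, 174], [178, 176, 173], [179, 177, 175], [178, 176, 174], [177, 175, 173]]
[0.362 0.045]
[ 0.367 -0.157]
[ 0.65  -0.151]
[0.646 0.054]
[ -8.76 -30.45   6.24]
('NL', 1) [ 0.4918 -0.2625] None
('NL', -1) [ 0.3934 -0.2727] [ 3.96 -0.1   0.  ]
('NR', -1) [ 0.398  -0.3968] [ 0.21 -4.96  0.  ]
('NR', 1) [ 0.4968 -0.3912] [-3.96 -0.09  0.  ]
('FR', -1) [ 0.52   -0.3866] [-0.94  0.11  0.  ]
('FR', 1) [ 0.6188 -0.3808] [-3.96 -0.08  0.  ]
('FL', 1) [ 0.6175 -0.2548] [-0.34  5.03  0.  ]
('FL', -1) [ 0.5191 -0.2654] [ 3.96 -0.11  0.  ]
```

Request:
{"api": "send_rows", "payload": {"plan": [[[-0.5, -0.8, 0], [0, 0, -0.079]], [[-0.8, -1, 0], [0, 0, -0.079]], [[-0.8, -1, 0.1], [0, 0, -0.079]], [[-0.8, -1, 0.2], [0, 0, -0.079]], [[-0.8, -1, 0.2], [0, 0, 0]], [[-0.8, -1, 0.2], [0, 0, 0]], [[-0.5, -1, 0.2], [0, 0, 0]], [[-0.3, -1, 0.2], [0, 0, 0]], [[-0.3, -1, 0.2], [0, 0, 0]], [[-0.3, -1, 0.2], [0, 0, 0]]], "gripper": -1, "force": 20}}

```text
time: 1.35
tool_pos: [0.3496, 0.2276, 0.1888]
tool_rot: [-3.141, -0.0, -3.065]
contact_force: [0.5, -0.6, -0.1]
opening: 0.0005
grip_force: 0.0
```

Request:
{"api": "send_rows", "payload": {"plan": [[[-0.3, -1, 0.2], [0, 0, 0]], [[-0.3, -1, 0.2], [0, 0, 0]], [[-0.3, -1, 0.2], [0, 0, 0]], [[-0.3, -1, 0.2], [0, 0, 0]], [[-0.3, -1, 0.2], [0, 0, 0]], [[-0.3, -1, 0.2], [0, 0, 0]], [[-0.2, -1, 0.2], [0, 0, 0]], [[-0.2, -1, 0.2], [0, 0, 0]], [[-0.2, -1, 0.2], [0, 0, 0]], [[-0.2, -1, 0.2], [0, 0, 0]]]}}

```text
time: 2.6
tool_pos: [0.4334, -0.0165, 0.1388]
tool_rot: [3.141, -0.0, -3.065]
contact_force: [1.2, -0.6, 0.4]
opening: 0.0006
grip_force: 0.0
```

```bash
python3 - <<'E'
from h import *
s=robot.observe(); p=s['tool_pos']; print(p,s['tool_rot'],s['time'],s['contact_force'],go(p,(*end('NL',1),.045)))
E
```

```text
[ 0.4334366  -0.01653451  0.13884341] [ 3.14132572e+00 -4.97645809e-04 -3.06504933e+00] 2.6 [ 1.153466   -0.55091902  0.36148429] [-1.56 -9.99  3.75]
```

Request:
{"api": "send_rows", "payload": {"plan": [[[-0.2, -1, 0.4], [0, 0, 0]], [[-0.2, -1, 0.4], [0, 0, 0]], [[-0.2, -1, 0.4], [0, 0, 0]], [[-0.2, -1, 0.4], [0, 0, 0]], [[-0.2, -1, 0.4], [0, 0, 0]], [[-0.2, -1, 0.4], [0, 0, 0]], [[-0.2, -1, 0.4], [0, 0, 0]], [[-0.16, -1, 0.4], [0, 0, 0]], [[0, -1, 0.3], [0, 0, 0]], [[0, -1, 0.25], [0, 0, 0]]]}}

```text
time: 3.85
tool_pos: [0.4914, -0.2636, 0.0449]
tool_rot: [3.141, -0.0, -3.065]
contact_force: [-0.2, 1.2, 0.2]
opening: 0.0003
grip_force: 0.0
```

```bash
python3 - <<'E'
from h import *
b,d=read_camera("wrist"); cv2.imwrite("pics/w1.png",b)
s=robot.observe(); p=s['tool_pos']; print(p,s['tool_rot'],s['time'],s['contact_force'],go(p,(*end('NL',1),.034)))
E
```

```text
[ 0.49167746 -0.26651151  0.04444971] [-3.14010410e+00  4.22693201e-04 -3.06636873e+00] 3.9 [ 0.47151558 -3.06630832 -0.19329617] [-0.02  0.16  0.42]
```

View pics/w1.png

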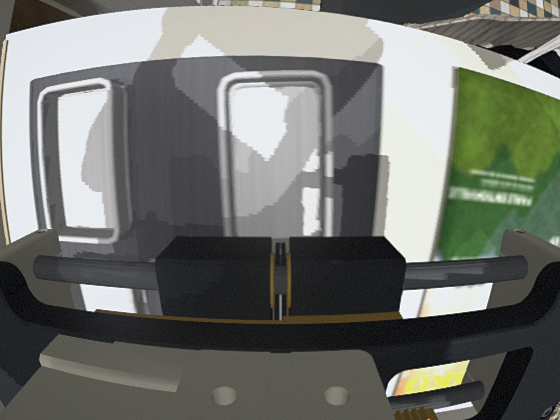

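The wrist view shows the fingers at (280,270), laterally centred on the near-left tin, whose centreline is about column 275. Its far rim is hidden below the fingers, as expected, so I'll press.

Request:
{"api": "send_rows", "payload": {"plan": [[[0, 0.1, 0.3], [0, 0, 0]], [[0, 0, 0.16], [0, 0, 0]], [[0, 0, 0.05], [0, 0, 0]], [[0, 0, 0.05], [0, 0, 0]], [[0, 0, 0.05], [0, 0, 0]], [[0, 0, 0.05], [0, 0, 0]], [[0, 0, 0.05], [0, 0, 0]], [[0, 0, 0.02], [0, 0, 0]], [[0, 0, 0], [0, 0, 0]], [[0, 0, 0], [0, 0, 0]]]}}

```text
time: 5.15
tool_pos: [0.4924, -0.2595, 0.0292]
tool_rot: [-3.14, 0.003, -3.065]
contact_force: [-0.6, 4.0, 15.6]
opening: 0.0006
grip_force: 7.3
```

Firm: 15.6 N with almost no sink. Next is the near end.

Request:
{"api": "send_rows", "payload": {"plan": [[[0, 0, -0.5], [0, 0, 0]], [[1, 0, 0], [0, 0, 0]], [[1, -0.1, 0], [0, 0, 0]], [[1, 0, 0], [0, 0, 0]], [[0.96, 0, 0.1], [0, 0, 0]], [[0, 0, 0.2], [0, 0, 0]], [[0, 0, 0.1], [0, 0, 0]], [[0, 0, 0.1], [0, 0, 0]], [[0, 0, 0], [0, 0, 0]], [[0, 0, 0], [0, 0, 0]]]}}

```text
time: 6.4
tool_pos: [0.3931, -0.2695, 0.0272]
tool_rot: [3.142, 0.0, -3.065]
contact_force: [0.2, 0.7, 0.2]
opening: 0.0008
grip_force: 0.1
```

Only 0.2 N here, so it probably rocks. Pressing slightly deeper to confirm it bottoms out.

Request:
{"api": "send_rows", "payload": {"plan": [[[0, 0, 0.05], [0, 0, 0]], [[0, 0, 0.05], [0, 0, 0]], [[0, 0, 0.02], [0, 0, 0]], [[0, 0, 0], [0, 0, 0]], [[0, 0, 0], [0, 0, 0]], [[0, 0, 0], [0, 0, 0]], [[0, 0, 0], [0, 0, 0]], [[0, 0, 0], [0, 0, 0]], [[0, 0, 0], [0, 0, 0]], [[0, 0, 0], [0, 0, 0]]]}}

```text
time: 7.65
tool_pos: [0.3929, -0.2697, 0.0251]
tool_rot: [-3.141, 0.0, -3.065]
contact_force: [-3.3, 1.8, 10.7]
opening: 0.0001
grip_force: 5.3
```

NL rocks: it bottomed out about 4.5 mm down. Next is NR.

Request:
{"api": "send_rows", "payload": {"plan": [[[0, 0, -0.65], [0, 0, 0]], [[0.21, -1, 0], [0, 0, 0]], [[0, -1, 0], [0, 0, 0]], [[0, -1, 0], [0, 0, 0]], [[0, -1, 0], [0, 0, 0]], [[0, -1, 0.1], [0, 0, 0]], [[0, 0, 0.2], [0, 0, 0]], [[0, 0, 0.13], [0, 0, 0]], [[0, 0, 0.1], [0, 0, 0]], [[0, 0, 0], [0, 0, 0]]]}}

```text
time: 8.9
tool_pos: [0.3971, -0.3948, 0.0292]
tool_rot: [-3.14, 0.0, -3.065]
contact_force: [-5.1, 3.4, 17.4]
opening: 0.0009
grip_force: 8.7
```

Request:
{"api": "send_rows", "payload": {"plan": [[[0, 0, -0.5], [0, 0, 0]], [[-1, 0, 0], [0, 0, 0]], [[-1, -0.1, 0], [0, 0, 0]], [[-1, 0, 0], [0, 0, 0]], [[-0.96, 0, 0.1], [0, 0, 0]], [[0, 0, 0.2], [0, 0, 0]], [[0, 0, 0.1], [0, 0, 0]], [[0, 0, 0.1], [0, 0, 0]], [[0, 0, 0], [0, 0, 0]], [[0, 0, 0], [0, 0, 0]]]}}

```text
time: 10.15
tool_pos: [0.4961, -0.3894, 0.0294]
tool_rot: [-3.141, 0.002, -3.066]
contact_force: [0.1, 5.5, 14.5]
opening: 0.0001
grip_force: 6.6
```

NR is steady. Now FR, both ends.

Request:
{"api": "send_rows", "payload": {"plan": [[[0, 0, -0.5], [0, 0, 0]], [[-0.95, 0.1, 0], [0, 0, 0]], [[0, 0, 0.1], [0, 0, 0]], [[0, 0, 0.2], [0, 0, 0]], [[0, 0, 0.1], [0, 0, 0]], [[0, 0, 0.1], [0, 0, 0]], [[0, 0, 0], [0, 0, 0]], [[0, 0, 0], [0, 0, 0]], [[0, 0, 0], [0, 0, 0]], [[0, 0, 0], [0, 0, 0]]]}}

```text
time: 11.4
tool_pos: [0.5185, -0.3854, 0.0293]
tool_rot: [-3.142, -0.001, -3.065]
contact_force: [-5.7, 4.3, 15.6]
opening: 0.0005
grip_force: 8.1
```

Request:
{"api": "send_rows", "payload": {"plan": [[[0, 0, -0.5], [0, 0, 0]], [[-1, 0, 0], [0, 0, 0]], [[-1, -0.1, 0], [0, 0, 0]], [[-1, 0, 0], [0, 0, 0]], [[-0.96, 0, 0.1], [0, 0, 0]], [[0, 0, 0.2], [0, 0, 0]], [[0, 0, 0.1], [0, 0, 0]], [[0, 0, 0.1], [0, 0, 0]], [[0, 0, 0], [0, 0, 0]], [[0, 0, 0], [0, 0, 0]]]}}

```text
time: 12.65
tool_pos: [0.6182, -0.3804, 0.0275]
tool_rot: [-3.141, 0.0, -3.065]
contact_force: [-0.1, 0.0, -0.3]
opening: 0.0005
grip_force: 0.0
```

Looks like it rocks; confirming with a deeper press.

Request:
{"api": "send_rows", "payload": {"plan": [[[0, 0, 0.05], [0, 0, 0]], [[0, 0, 0.05], [0, 0, 0]], [[0, 0, 0.02], [0, 0, 0]], [[0, 0, 0], [0, 0, 0]], [[0, 0, 0], [0, 0, 0]], [[0, 0, 0], [0, 0, 0]], [[0, 0, 0], [0, 0, 0]], [[0, 0, 0], [0, 0, 0]], [[0, 0, 0], [0, 0, 0]], [[0, 0, 0], [0, 0, 0]]]}}

```text
time: 13.9
tool_pos: [0.6189, -0.3804, 0.0254]
tool_rot: [-3.141, 0.001, -3.065]
contact_force: [-0.3, 1.2, 4.4]
opening: 0.0003
grip_force: 2.7
```

Request:
{"api": "send_rows", "payload": {"plan": [[[0, 0, -0.65], [0, 0, 0]], [[-0.3, 1, 0], [0, 0, 0]], [[0, 1, 0], [0, 0, 0]], [[0, 1, 0], [0, 0, 0]], [[0, 1, 0], [0, 0, 0]], [[0, 1, 0.1], [0, 0, 0]], [[0, 0, 0.2], [0, 0, 0]], [[0, 0, 0.13], [0, 0, 0]], [[0, 0, 0.1], [0, 0, 0]], [[0, 0, 0], [0, 0, 0]]]}}

```text
time: 15.15
tool_pos: [0.6177, -0.2546, 0.0294]
tool_rot: [3.141, 0.003, -3.066]
contact_force: [-1.6, 7.1, 11.8]
opening: 0.0001
grip_force: 6.3
```

Request:
{"api": "send_rows", "payload": {"plan": [[[0, 0, -0.5], [0, 0, 0]], [[1, 0, 0], [0, 0, 0]], [[1, -0.1, 0], [0, 0, 0]], [[1, 0, 0], [0, 0, 0]], [[0.96, 0, 0.1], [0, 0, 0]], [[0, 0, 0.2], [0, 0, 0]], [[0, 0, 0.1], [0, 0, 0]], [[0, 0, 0.1], [0, 0, 0]], [[0, 0, 0], [0, 0, 0]], [[0, 0, 0], [0, 0, 0]]]}}

```text
time: 16.4
tool_pos: [0.5186, -0.2659, 0.0293]
tool_rot: [-3.14, 0.001, -3.064]
contact_force: [-7.8, 0.1, 17.1]
opening: 0.0004
grip_force: 8.6
```

The tins that rock are NL and FR. FL and NR are steady. I'll fetch NL first.

Request:
{"api": "send_rows", "payload": {"plan": [[[0, 0, -0.7], [0, 0, 0]], [[0, 0, -0.6], [0, 0, 0]], [[0.7, 0, 0], [0, 0, 0]], [[0.7, 0.17, 0], [0, 0, 0]], [[0.7, 0, 0], [0, 0, 0]], [[0.7, 0, 0], [0, 0, 0]], [[0.24, 0, 0], [0, 0, 0]], [[0, 0, 0], [0, 0, 0]], [[0, 0, 0], [0, 0, 0]], [[0, 0, 0], [0, 0, 0]]]}}

```text
time: 17.65
tool_pos: [0.4422, -0.2666, 0.0597]
tool_rot: [-3.142, 0.0, -3.065]
contact_force: [0.1, -0.6, 0.2]
opening: 0.0002
grip_force: 0.0
```

Request:
{"api": "send_rows", "payload": {"plan": [[[0, 0, 0], [0, 0, 0]], [[0, 0, 0], [0, 0, 0]], [[0, 0, 0], [0, 0, 0]], [[0, 0, 0], [0, 0, 0]], [[0, 0, 0], [0, 0, 0]], [[0, 0, 0], [0, 0, 0]], [[0, 0, 0], [0, 0, 0]], [[0, 0, 0], [0, 0, 0]], [[0, 0, 0], [0, 0, 0]], [[0, 0, 0], [0, 0, 0]]], "gripper": 1}}

```text
time: 18.9
tool_pos: [0.4417, -0.2666, 0.0597]
tool_rot: [3.142, 0.0, -3.065]
contact_force: [0.0, -0.7, -0.1]
opening: 0.0908
grip_force: 0.0
```

```bash
python3 - <<'E'
from h import *
s=robot.observe(); p=s['tool_pos']; print(p,s['opening'],s['time'],go(p,(*tins['NL'][:2],.010)))
b,d=read_camera("wrist"); cv2.imwrite("pics/w2.png",b)
E
```

```text
[ 0.44170247 -0.26659758  0.05967755] 0.09076412036433999 18.9 [-0.03 -0.04  1.99]
```

View pics/w2.png

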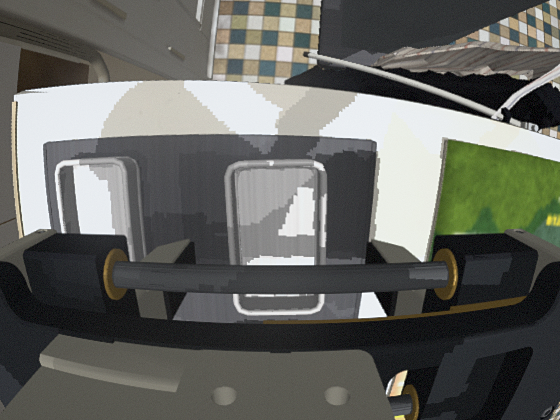

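The fingers at columns 165 and 400 straddle the tin at 230–325, centred. Going down to close.

Request:
{"api": "send_rows", "payload": {"plan": [[[0, 0, 0.4], [0, 0, 0]], [[0, 0, 0.4], [0, 0, 0]], [[0, 0, 0.4], [0, 0, 0]], [[0, 0, 0.4], [0, 0, 0]], [[0, 0, 0.3], [0, 0, 0]], [[0, 0, 0.09], [0, 0, 0]], [[0, 0, 0], [0, 0, 0]], [[0, 0, 0], [0, 0, 0]], [[0, 0, 0], [0, 0, 0]], [[0, 0, 0], [0, 0, 0]]]}}

```text
time: 20.2
tool_pos: [0.4418, -0.2666, 0.0101]
tool_rot: [-3.141, 0.0, -3.065]
contact_force: [-0.4, 0.2, -0.2]
opening: 0.0918
grip_force: 0.0
```

Request:
{"api": "send_rows", "payload": {"plan": [[[0, 0, 0], [0, 0, 0]], [[0, 0, 0], [0, 0, 0]], [[0, 0, 0], [0, 0, 0]], [[0, 0, 0], [0, 0, 0]], [[0, 0, 0], [0, 0, 0]], [[0, 0, 0], [0, 0, 0]], [[0, 0, 0], [0, 0, 0]], [[0, 0, 0], [0, 0, 0]], [[0, 0, -0.1], [0, 0, 0]], [[0, 0, -0.2], [0, 0, 0]]], "gripper": -1, "force": 15}}

```text
time: 21.45
tool_pos: [0.4414, -0.2663, 0.0174]
tool_rot: [3.141, -0.001, -3.065]
contact_force: [0.3, -0.6, -1.2]
opening: 0.0602
grip_force: 15.0
```

Request:
{"api": "send_rows", "payload": {"plan": [[[0, 0, -0.6], [0, 0, 0]], [[0, 0.3, -0.6], [0, 0, 0]], [[0, 0.7, -0.5], [0, 0, 0]], [[-0.2, 1, 0], [0, 0, 0]], [[-0.2, 1, 0], [0, 0, 0]], [[-0.2, 1, 0], [0, 0, 0]], [[-0.2, 1, 0], [0, 0, 0]], [[-0.17, 1, 0], [0, 0, 0]], [[0, 1, 0], [0, 0, 0]], [[0, 1, 0], [0, 0, 0]]]}}

```text
time: 22.7
tool_pos: [0.45, -0.0635, 0.0607]
tool_rot: [3.141, 0.0, -3.064]
contact_force: [0.6, 0.1, -1.0]
opening: 0.0598
grip_force: 15.0
```

Request:
{"api": "send_rows", "payload": {"plan": [[[0, 1, 0], [0, 0, 0]], [[0, 0.9, 0], [0, 0, 0]], [[0, 0.5, 0.2], [0, 0, 0]], [[0, 0.27, 0.4], [0, 0, 0]], [[0, 0, 0.4], [0, 0, 0]], [[0, 0, 0.3], [0, 0, 0]], [[0, 0, 0.2], [0, 0, 0]], [[0, 0, 0.1], [0, 0, 0]], [[0, 0, 0], [0, 0, 0]], [[0, 0, 0], [0, 0, 0]]]}}

```text
time: 23.95
tool_pos: [0.4457, 0.0012, 0.0202]
tool_rot: [-3.142, 0.001, -3.065]
contact_force: [-0.1, 0.1, -0.8]
opening: 0.0601
grip_force: 15.0
```

Request:
{"api": "send_rows", "payload": {"plan": [[[0, 0, 0.1], [0, 0, 0]], [[0, 0, 0.1], [0, 0, 0]], [[0, 0, 0.07], [0, 0, 0]], [[0, 0, 0.05], [0, 0, 0]], [[0, 0, 0.05], [0, 0, 0]], [[0, 0, 0], [0, 0, 0]], [[0, 0, 0], [0, 0, 0]], [[0, 0, 0], [0, 0, 0]], [[0, 0, 0], [0, 0, 0]], [[0, 0, 0], [0, 0, 0]]]}}

```text
time: 25.2
tool_pos: [0.4455, 0.0013, 0.0111]
tool_rot: [3.142, 0.0, -3.065]
contact_force: [-2.2, -0.2, 5.8]
opening: 0.0602
grip_force: 15.0
```

Request:
{"api": "send_rows", "payload": {"plan": [[[0, 0, 0], [0, 0, 0]], [[0, 0, 0], [0, 0, 0]], [[0, 0, 0], [0, 0, 0]], [[0, 0, 0], [0, 0, 0]], [[0, 0, 0], [0, 0, 0]], [[0, 0, -0.2], [0, 0, 0]], [[0, 0, -0.5], [0, 0, 0]], [[0, 0, -0.5], [0, 0, 0]], [[0, 0, -0.5], [0, 0, 0]], [[0, 0, -0.5], [0, 0, 0]]], "gripper": 1}}

```text
time: 26.45
tool_pos: [0.4456, 0.0012, 0.0669]
tool_rot: [-3.141, 0.001, -3.065]
contact_force: [0.1, 0.3, 0.7]
opening: 0.0917
grip_force: 0.0
```

Request:
{"api": "send_rows", "payload": {"plan": [[[0, -0.74, 0], [0, 0, 0]], [[0, -1, 0], [0, 0, 0]], [[-0.3, -1, 0], [0, 0, 0]], [[-0.3, -1, 0], [0, 0, 0]], [[-0.3, -1, 0], [0, 0, 0]], [[-0.3, -1, 0], [0, 0, 0]], [[-0.3, -1, 0], [0, 0, 0]], [[-0.3, -1, 0], [0, 0, 0]], [[-0.3, -1, 0], [0, 0, 0]], [[-0.3, -1, 0], [0, 0, 0]]]}}

```text
time: 27.7
tool_pos: [0.5242, -0.2378, 0.0663]
tool_rot: [3.142, 0.0, -3.065]
contact_force: [0.5, 0.7, 0.6]
opening: 0.0918
grip_force: 0.0
```

Request:
{"api": "send_rows", "payload": {"plan": [[[-0.3, -1, 0], [0, 0, 0]], [[-0.3, -1, 0], [0, 0, 0]], [[-0.3, -1, 0], [0, 0, 0]], [[-0.3, -1, 0], [0, 0, 0]], [[-0.13, -1, 0], [0, 0, 0]], [[0, -1, 0], [0, 0, 0]], [[0, 0, 0], [0, 0, 0]], [[0, 0, 0], [0, 0, 0]], [[0, 0, 0], [0, 0, 0]], [[0, 0, 0], [0, 0, 0]]]}}

```text
time: 28.95
tool_pos: [0.5687, -0.3832, 0.0659]
tool_rot: [3.141, -0.0, -3.064]
contact_force: [-0.5, 0.5, -0.0]
opening: 0.0918
grip_force: 0.0
```

```bash
python3 - <<'E'
from h import *
s=robot.observe(); p=s['tool_pos']; print(p,s['opening'],s['time'],go(p,(*tins['FR'][:2],.010)))
b,d=read_camera("wrist"); cv2.imwrite("pics/w3.png",b)
E
```

```text
[ 0.56871169 -0.38320597  0.06590186] 0.09177273521554541 28.95 [-0.03 -0.02  2.24]
```

View pics/w3.png

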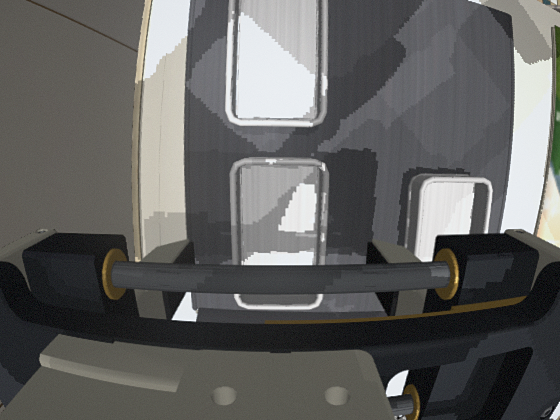

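The tin at 230–328 is centred between the fingers, and the other tins are standing. Going down to close.

Request:
{"api": "send_rows", "payload": {"plan": [[[0, 0, 0.5], [0, 0, 0]], [[0, 0, 0.5], [0, 0, 0]], [[0, 0, 0.4], [0, 0, 0]], [[0, 0, 0.4], [0, 0, 0]], [[0, 0, 0.3], [0, 0, 0]], [[0, 0, 0.14], [0, 0, 0]], [[0, 0, 0], [0, 0, 0]], [[0, 0, 0], [0, 0, 0]], [[0, 0, 0], [0, 0, 0]], [[0, 0, 0], [0, 0, 0]]]}}

```text
time: 30.25
tool_pos: [0.5687, -0.3841, 0.01]
tool_rot: [-3.141, 0.0, -3.065]
contact_force: [0.3, 0.0, -0.7]
opening: 0.092
grip_force: 0.0
```

Request:
{"api": "send_rows", "payload": {"plan": [[[0, 0, 0], [0, 0, 0]], [[0, 0, 0], [0, 0, 0]], [[0, 0, 0], [0, 0, 0]], [[0, 0, 0], [0, 0, 0]], [[0, 0, 0], [0, 0, 0]], [[0, 0, 0], [0, 0, 0]], [[0, 0, 0], [0, 0, 0]], [[0, 0, 0], [0, 0, 0]], [[0, 0, -0.1], [0, 0, 0]], [[0, 0, -0.2], [0, 0, 0]]], "gripper": -1, "force": 15}}

```text
time: 31.5
tool_pos: [0.5684, -0.3839, 0.0171]
tool_rot: [3.141, -0.0, -3.065]
contact_force: [0.0, 0.7, -0.2]
opening: 0.0601
grip_force: 15.0
```

Request:
{"api": "send_rows", "payload": {"plan": [[[0, 0, -0.7], [0, 0, 0]], [[0, 0, -0.8], [0, 0, 0]], [[0.1, 0.3, -0.7], [0, 0, 0]], [[0.4, 0.9, 0], [0, 0, 0]], [[0.4, 1, 0], [0, 0, 0]], [[0.4, 1, 0], [0, 0, 0]], [[0.4, 1, 0], [0, 0, 0]], [[0.4, 1, 0], [0, 0, 0]], [[0.4, 1, 0], [0, 0, 0]], [[0.4, 1, 0], [0, 0, 0]]]}}

```text
time: 32.75
tool_pos: [0.4822, -0.209, 0.0735]
tool_rot: [-3.141, 0.001, -3.065]
contact_force: [0.6, -0.1, -0.2]
opening: 0.0601
grip_force: 15.0
```

Request:
{"api": "send_rows", "payload": {"plan": [[[0.4, 1, 0], [0, 0, 0]], [[0.4, 1, 0], [0, 0, 0]], [[0.28, 1, 0], [0, 0, 0]], [[0, 0.8, 0], [0, 0, 0]], [[0, 0.34, 0.3], [0, 0, 0]], [[0, 0, 0.5], [0, 0, 0]], [[0, 0, 0.5], [0, 0, 0]], [[0, 0, 0.4], [0, 0, 0]], [[0, 0, 0.3], [0, 0, 0]], [[0, 0, 0.1], [0, 0, 0]]]}}

```text
time: 34.0
tool_pos: [0.4474, -0.109, 0.019]
tool_rot: [3.141, -0.001, -3.065]
contact_force: [0.8, -0.3, 0.2]
opening: 0.0601
grip_force: 15.0
```

Request:
{"api": "send_rows", "payload": {"plan": [[[0, 0, 0.1], [0, 0, 0]], [[0, 0, 0.1], [0, 0, 0]], [[0, 0, 0.07], [0, 0, 0]], [[0, 0, 0.05], [0, 0, 0]], [[0, 0, 0.04], [0, 0, 0]], [[0, 0, 0], [0, 0, 0]], [[0, 0, 0], [0, 0, 0]], [[0, 0, 0], [0, 0, 0]], [[0, 0, 0], [0, 0, 0]], [[0, 0, 0], [0, 0, 0]]]}}

```text
time: 35.25
tool_pos: [0.4477, -0.1089, 0.0108]
tool_rot: [3.142, 0.0, -3.065]
contact_force: [0.5, 0.2, 3.6]
opening: 0.06
grip_force: 15.0
```

Request:
{"api": "send_rows", "payload": {"plan": [[[0, 0, 0], [0, 0, 0]], [[0, 0, 0], [0, 0, 0]], [[0, 0, 0], [0, 0, 0]], [[0, 0, 0], [0, 0, 0]], [[0, 0, 0], [0, 0, 0]], [[0, 0, -0.2], [0, 0, 0]], [[0, 0, -0.5], [0, 0, 0]], [[0, 0, -0.7], [0, 0, 0]], [[0, 0, -1], [0, 0, 0]], [[0, 0, -1], [0, 0, 0]]], "gripper": 0.6}}

```text
time: 36.5
tool_pos: [0.4477, -0.1089, 0.0973]
tool_rot: [-3.141, 0.001, -3.065]
contact_force: [-0.6, 0.2, 0.3]
opening: 0.0735
grip_force: 0.0
```

Request:
{"api": "send_rows", "payload": {"plan": [[[0, 0, -1], [0, 0, 0]], [[0, 0, -1], [0, 0, 0]], [[0, 0, -1], [0, 0, 0]], [[0, 0, -1], [0, 0, 0]], [[0, 0, 0], [0, 0, 0]], [[0, 0, 0], [0, 0, 0]], [[0, 0, 0], [0, 0, 0]], [[0, 0, 0], [0, 0, 0]], [[0, 0, 0], [0, 0, 0]], [[0, 0, 0], [0, 0, 0]]]}}

```text
time: 37.75
tool_pos: [0.4476, -0.1089, 0.1955]
tool_rot: [3.141, -0.0, -3.065]
contact_force: [-0.0, -0.7, -1.0]
opening: 0.0734
grip_force: 0.0
```

```bash
python3 - <<'E'
from h import *
b,d=read_camera("side"); cv2.imwrite("pics/side2.png",b)
E
```

```text
(no output)
```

View pics/side2.png

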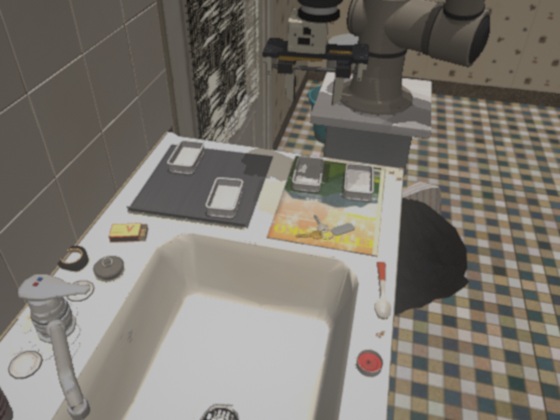

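The side view shows both bent tins standing on the magazine at (308,174) and (359,181). The steady tins are on the sheet at (186,156) and (225,196), the keys and spoon haven't moved, and the arm is clear.

```bash
python3 -c "
from cell import robot; print(robot.hand_in())"
```

```text
the job is handed in; nothing more can be done
None
```

I handed the job in at about 38 s: the two tins that rocked (near-left and far-right) now stand upright on the magazine, the two steady ones are still on the sheet, and the last side view showed the keys and teaspoon where they started (no verdict was returned).

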